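Release the specimen vise

TASK

The mortar prism in the specimen vise is ready for the drying oven: open the vise for it. First push the lever of the eccentric half a turn, round the outer end of the vise, until it is against its stop pin and the cam's low point faces the sliding jaw; only then push the sliding jaw by its upright tab away from the prism, until it rests against the cam. Leave the prism lying where it is on the bed and disturb nothing else on the bench.

Things in the scene. Friction and masses are not known exactly. Their poses are not given: they have to be found in the camera images.
- vise: Heavy fixed cam vise, grey cast bed 252 x 150 mm (vise x -112 to +140), its top 30 mm above the bench. Origin on the bench under its centre line; +x is the opening direction of the sliding jaw, roughly away from the robot, y to its left, z up. Fixed jaw at x -104 to -86 mm, 64 mm above the bench. Guides beside the shank: x 0 to 50 mm, |y| under 42 mm, 58 mm high.
- cam_lever (a joint): Angle of eccentric and lever, 0 to 3.14 rad, clockwise from above. 0: high point to the jaw, lever along vise +y; 1.57: lever along +x; 3.14: low point to the jaw, lever along -y, at the stop pin. Starts at 0 to 0.35. The cam, a 60 mm disc 12 mm off its pivot, stands in the shank's way and frees 12 mm x (1 - cos angle) of travel. Turns with about 3 N at the grip; stays where left.
- cam_pivot (a point): Point on the upright pivot axis of the eccentric, on top of its hub, 77 mm above the bench, at vise x = 85, y = 0 mm.
- lever_grip (a point): Centre of the top of the lever's upright black grip, a post 20 mm in diameter from 68 to 120 mm above the bench, 85 mm from the pivot axis. A 12 mm steel bar joins it to the hub, its top at most 77 mm above the bench. The post can be pushed on any side.
- jaw (a joint): Travel of the sliding jaw along vise +x, m. 0: closed on the prism, as it starts; about 0.024: against the cam's low point. No spring, stays where left, moves with about 4 N. At 0 its jaw plate (100 mm wide in y, 64 mm above the bench) is at vise x -45 to -29 mm and its 50 mm wide shank ends at +43 mm, against the cam.
- tab_face (a point): Middle of the top edge of the push tab's prism-side face, at vise x = 0 when the jaw is at 0, 115 mm above the bench. The tab is an upright steel plate on the jaw's shank, 36 mm wide in the vise's y, 8 mm thick, rising from 50 to 115 mm above the bench, to be pushed towards vise +x. On its prism side nothing of the vise or prism stands higher than 70 mm.
- prism: Hardened mortar prism 40 x 160 x 40 mm, about 0.55 kg, lying loose on the vise's bed between the jaws (vise x -85.5 to -45.5 mm, top 70 mm above the bench), its length along the vise's y. Origin at the centre of its underside. Not to be moved.
- tray: Bystander: shallow aluminium tray 150 x 110 x 28 mm on the bench to the right of the vise; origin at the centre of its underside.
- cube: Bystander: hardened 40 mm mortar cube standing in the tray; origin at the centre of its underside.
- brush: Bystander: hand brush 200 mm long with a wooden handle lying on the bench to the left of the vise; its length along its x.
- tub: Bystander: open white plastic tub 170 x 120 x 75 mm on the bench to the left of the vise, beyond the brush; origin at the centre of its underside.
- stop_pin (a point): Top of the lever's stop pin on the bed, 10 mm thick, 75 mm above the bench, at vise x = 73, y = -55 mm. The lever's bar comes against it at the cam's low point.

How it is judged:
By the outcome, as a careful person would: the job done as asked, in the order asked, and still so for the second after the job is handed in, with the robot touching nothing.
It also fails if it takes over 53 s, if anything falls off the work surface, if the arm or the gripper's body presses on something with over 40 N, if the wrist force passes 120 N, or if a joint passes its speed limit or range.

ROBOT

A 6-joint arm with a two-finger parallel gripper is mounted at the origin on the work surface. World frame = base frame: x ahead of the robot, y to its left, z up, the work surface at z = 0. Lengths are in m, angles in degrees, forces in N, time in s.
With the tool pointing down it reaches from about 0.3 to 0.825 m from the base axis. Payload 5.4 kg.
Tool frame: the origin (TCP) lies at the very end of the fingers, on their centre line; the grasp point (between the pads) lies 19 mm behind it; x points along the fingers, y is the direction in which the jaws open and shut, and the axes are right-handed (so a half turn about x gives the same grasp; the last joint's range is limited). The gripper opens to 92 mm and grips with 3 to 60 N. Pads are 20 mm wide; open, the fingers measure 128 mm over their backs; the gripper's body (75 mm by 189 mm) begins 69 mm behind the grasp point.
Start: joints at [61.816, 9.076, 91.501, -0, 79.423, -12.038], TCP at [0.16, 0.552, 0.215] pointing down, gripper open.
Joint ranges: [-166.64, 166.64], [-54.1, 131.32], [10.49, 154.53], [-73.88, 253.88], [9.74, 151.15], [-171.62, 171.62]. Speed limits (degrees/s): [147.25, 147.25, 180, 180, 180, 180].

INTERFACE

Orientations are given as a 3x3 rotation matrix whose columns are the frame's x, y, z axes.
In Python, from workcell import state, grab_frame, job_done gives the robot as it stands. The module is installed in compiled form; this text tells all that it offers.
- The arm moves only by the shell command python3 -m crank 'ROWS'. ROWS is JSON, one flat list of numbers, 7 for each row, row after row: the shift along the tool's x, y, z in mm, then the turn, a rotation vector about the tool's x, y, z in rad, then the opening, from 0 (shut) to 1 (fully open). A call has 1 to 8 rows; each row shifts and turns the commanded pose from where the row before left it, along the tool's axes as they then stand; what a row does not reach is not made up. A row lasts 1/8 s, in which the tool goes at most 62.5 mm and 10.7 degrees, less where a joint would pass 70% of its speed; a pose out of reach is approached as far as the arm can. A call with a gripper value outside its range is refused whole. The fingers move at their own pace and stop on an object; the grip force is fixed at half the most. Time passes only in rows, so rows that do not move let the fingers close. It gives the time, the measured TCP pose, the force and the opening at its end, in the units of the state.
- state(): the state, without advancing time (a new reading comes with each control period).
- grab_frame(name): name is "scene" or "top" or "wrist"; returns a dict with "img" (480x640x3 uint8, red, green, blue), "depth" (480x640 float32, m along the optical axis (not along the pixel's ray), 0 where there is no reading), "mtx" (3x3 intrinsics, pixels), "k1" (the pictures are not rectified: a ray, as slopes to the right and down, at radius r is drawn at 1 + k1 r^2 times it, then the intrinsics apply), "R" (3x3) and "t" (3): a world point X has camera coordinates R X + t. Camera axes: x right, y down, z forward; pixel columns grow to the right and rows downward; lengths in m; the calibration is good to about 2 mm. A picture is of the moment at which its call begins.
- job_done(): hands the job in, once; it reports no verdict.
The state is a dict: "t": time; "joint_pos": joint angles; "joint_vel": joint speeds; "joint_torque": joint torques, N m; "tcp_pos": TCP position; "tcp_rot": TCP orientation; "force": force on the tool from outside, world axes, zero at the start; "moment": the same for the moment, N m; "grip_width": finger opening in m.
Only numpy, scipy, OpenCV 4.12 (cv2) and the standard library are available. Lean on these libraries where they do the work, as an engineer would, in place of code of your own. Each camera call takes 0.05 s, during which the arm holds its last target.

## Working session

There is one attempt and no reset: what is moved stays moved. The work goes in short steps, Python scripts to look and compute and a shell command to move; the robot and the scene stay as the last step left them, time stands still between calls to the robot, and variables do not carry over. Pictures are saved under pics/ and viewed, and the job is handed in when it is done.

```bash
mkdir -p pics; ls
python3 - <<'E'
from workcell import state, grab_frame
import cv2,numpy as np
s=state();print(s['t'],s['tcp_pos'],s['tcp_rot'],s['force'],s['grip_width'])
for n in ("scene","top","wrist"):
    f=grab_frame(n);np.savez(f'pics/{n}0.npz',**f);cv2.imwrite(f'pics/{n}0.png',f['img'][...,::-1]);print(n,f['mtx'],f['k1'],f['R'],f['t'])
E
```

```text
pics
0.0 [0.15963228 0.55175417 0.21363382] [[-8.54787357e-04  2.78088492e-01  9.60555079e-01]
 [-1.62261538e-03  9.60553780e-01 -2.78089560e-01]
 [-9.99998318e-01 -1.79631889e-03 -3.69838562e-04]] [-0.66342273  0.12199059 -0.45474637] 0.09191815219605592
scene [[455.81067969   0.         317.89529112]
 [  0.         455.81067969 237.79901739]
 [  0.           0.           1.        ]] -0.11311420338055103 [[ 0.87346142  0.4865446  -0.01842546]
 [ 0.34536039 -0.64579    -0.68094162]
 [-0.34320745  0.5884128  -0.73210588]] [-0.44908438 -0.02126147  1.2197282 ]
top [[479.14396543   0.         316.41839319]
 [  0.         479.14396543 239.58629716]
 [  0.           0.           1.        ]] 0.02723172591755929 [[ 0.00473711 -0.99976297  0.02124992]
 [-0.98130171 -0.00873648 -0.19227746]
 [ 0.19241753 -0.01994174 -0.9811105 ]] [0.08384084 0.46841489 0.96724943]
wrist [[348.05850094   0.         315.24998448]
 [  0.         348.05850094 239.2785653 ]
 [  0.           0.           1.        ]] -0.06326567329200582 [[ 2.78103880e-01  9.60550930e-01 -3.76800759e-04]
 [ 9.31620863e-01 -2.69632300e-01  2.43682150e-01]
 [ 2.33967518e-01 -6.81199868e-02 -9.69855076e-01]] [-0.57394734 -0.02667816  0.3888579 ]
```

View pics/top0.png

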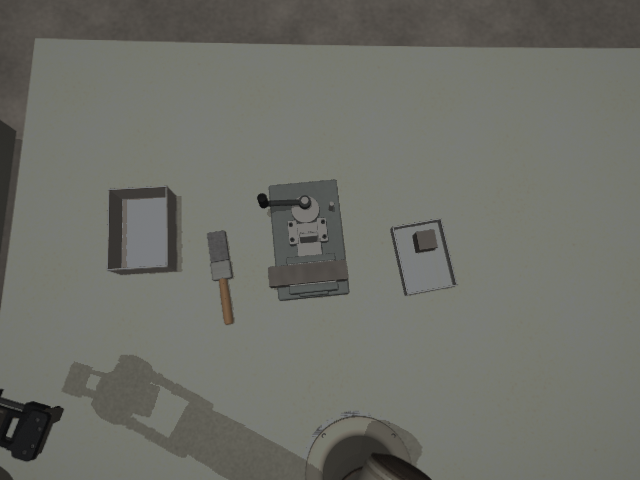

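View pics/scene0.png

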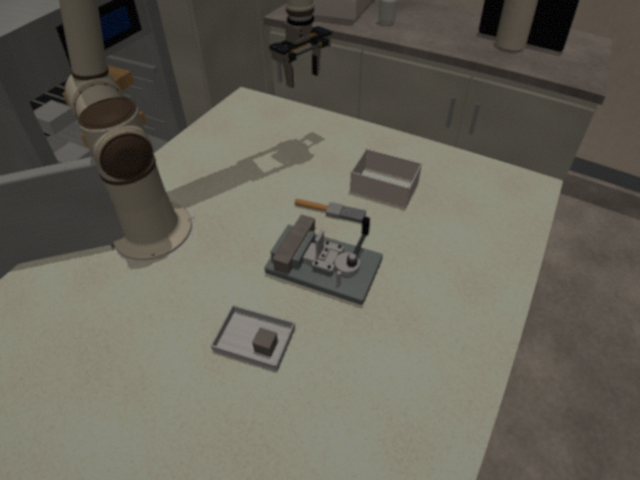

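Top view: vise with the bed corners near (269,185), (337,180), (349,294), (279,300); the grip is at (263,200), the pivot at (305,201) and the stop pin at (332,206). I'll zoom in for measurement.

```bash
cat > h.py <<'E'
import numpy as np,cv2
def ray(f,uv):
    K=f['mtx'];x=(uv[0]-K[0,2])/K[0,0];y=(uv[1]-K[1,2])/K[1,1];k=float(f['k1'])
    rd=np.hypot(x,y);r=rd
    for _ in range(30): r=rd/(1+k*r*r)
    s=r/rd if rd>0 else 1
    R=f['R'];return -R.T@f['t'],R.T@np.array([x*s,y*s,1])
def onz(f,uv,z):
    o,d=ray(f,uv);return o+d*(z-o[2])/d[2]
def proj(f,X):
    c=f['R']@np.asarray(X)+f['t'];x,y=c[:2]/c[2];g=1+float(f['k1'])*(x*x+y*y);K=f['mtx']
    return np.array([K[0,0]*x*g+K[0,2],K[1,1]*y*g+K[1,2]])
E
python3 - <<'E'
import cv2
i=cv2.imread('pics/top0.png')[165:310,240:365]
cv2.imwrite('pics/top0z.png',cv2.resize(cv2.convertScaleAbs(i,alpha=1.5),None,fx=5,fy=4.1*1,interpolation=cv2.INTER_CUBIC) if 0 else cv2.resize(cv2.convertScaleAbs(i,alpha=1.6),None,fx=4,fy=4,interpolation=cv2.INTER_CUBIC))
E
```

```text
(no output)
```

View pics/top0z.png

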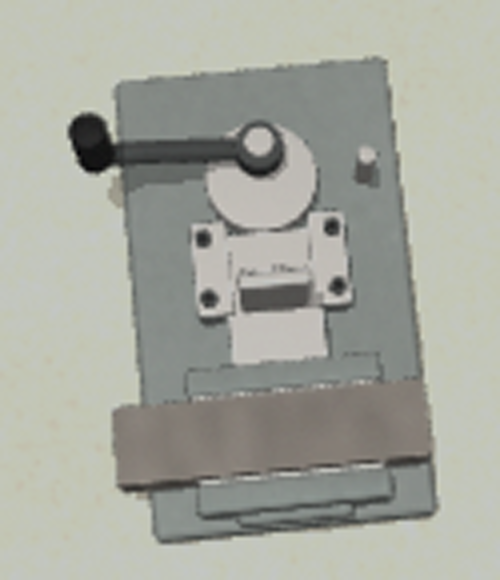

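```bash
python3 - <<'E'
from h import *
f=dict(np.load('pics/top0.npz'));P=lambda u,v,z:onz(f,(u/4+240-.375,v/4+165-.375),z)
print('cam',-f['R'].T@f['t'])
obs=[((118,82),.03,(140,75)),((383,58),.03,(140,-75)),((437,512),.03,(-112,-75)),((158,540),.03,(-112,75)),((258,140),.077,(85,0)),((366,154),.075,(73,-55)),((113,407),.07,(-45.5,80)),((421,379),.07,(-45.5,-80)),((117,488),.07,(-85.5,80)),((431,458),.07,(-85.5,-80)),((275,276),.115,(4,0))]
A=np.array([P(*u,z)[:2] for u,z,_ in obs]);B=np.array([b for *_,b in obs])/1000
ca,cb=A[:6].mean(0),B[:6].mean(0);H=(B[:6]-cb).T@(A[:6]-ca);U,_,V=np.linalg.svd(H);R=V.T@U.T
t=ca-R@cb;print('yaw',np.degrees(np.arctan2(R[1,0],R[0,0])),np.linalg.det(R),'t',t)
for (u,z,b),a in zip(obs,A): print(b,((a-t)@R*1000).round(1))
g=P(87,128,.12)[:2];gv=(g-t)@R*1000;print('grip vise',gv,'world',g,'ang',np.degrees(np.arctan2(gv[0]-85,gv[1])), np.hypot(gv[0]-85,gv[1]))
E
python3 - <<'E'
import cv2,numpy as np
i=cv2.imread('pics/scene0.png')[190:310,250:400]
cv2.imwrite('pics/scene0z.png',cv2.resize(cv2.convertScaleAbs(i,alpha=1.5),None,fx=5,fy=5,interpolation=cv2.INTER_CUBIC))
E
```

```text
cam [0.27314342 0.10720191 1.03726259]
yaw 6.267271854161715 1.0000000000000004 t [0.46068184 0.10345202]
(140, 75) [139.1  72.5]
(140, -75) [138.6 -73.3]
(-112, -75) [-111.6  -73.7]
(-112, 75) [-111.    73.1]
(85, 0) [85.7  0.8]
(73, -55) [ 73.2 -54.3]
(-45.5, 80) [-44.8  87.8]
(-45.5, -80) [-46.4 -69.6]
(-85.5, 80) [-86.   89.3]
(-85.5, -80) [-87.1 -70. ]
(4, 0) [5.2 0.3]
grip vise [87.91736509 85.43438456] world [0.53874719 0.19797344] ang 1.9557439774813237 85.48418031357488
```

View pics/scene0z.png

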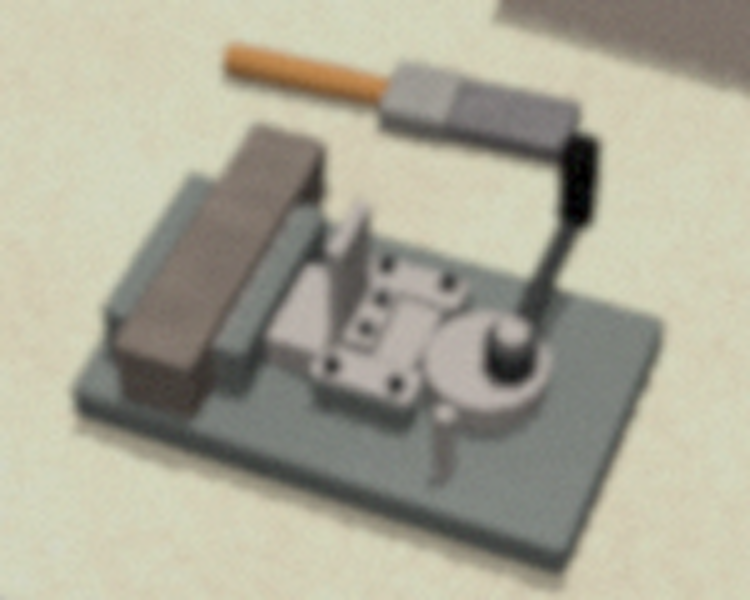

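```bash
cat >> h.py <<'E'
YAW=6.27;T0=np.array([0.4607,0.1035])
def rel(vx,vy,z):
    from workcell import state
    s=state();c,n=np.cos(np.radians(YAW)),np.sin(np.radians(YAW));Rv=np.array([[c,-n],[n,c]])
    R=np.array(s['tcp_rot']);p=np.array(s['tcp_pos'])
    g=np.r_[T0+Rv@np.array([vx,vy])/1000,z/1000]
    v=(p[:2]-T0)@Rv*1000
    ty=R[:2,1]@Rv
    print('t',round(s['t'],2),'vise pos',v.round(1),'z',round(p[2]*1000,1),'yaw of tool y in vise',np.degrees(np.arctan2(R[1,1],R[0,1])).round(2)-YAW,'F vise',(np.array(s['force'][:2])@Rv).round(1),round(s['force'][2],1),'w',s['grip_width'])
    print('shift mm to target',(R.T@(g-p)*1000).round(1),'j',np.round(s['joint_pos'],1),'xaxis',R[:,0].round(4))
E
python3 -m crank '[0,0,0,-0.13,0,0,0, 0,0,0,-0.13,0,0,0, 0,0,0,-0.13,0,0,0]'
python3 -c "
from h import *
rel(52,85,214)"
```

```text
t: 0.52
tcp_pos: [0.1598, 0.5521, 0.2142]
tcp_rot: [[-0.0, -0.112, 0.994], [-0.001, 0.994, 0.112], [-1.0, -0.001, -0.0]]
force: [-0.2, 0.2, -1.0]
grip_width: 0.064
t 0.53 vise pos [-250.1  478.7] z 214.2 yaw of tool y in vise 90.17 F vise [-0.2  0.2] -1.0 w 0.06403161263801284
shift mm to target [ 3.000e-01 -3.947e+02  3.009e+02] j [ 61.8   9.1  91.5   0.   79.4 -34.6] xaxis [-4.e-04 -7.e-04 -1.e+00]
```

```bash
python3 -m crank '[0,-40,30,0,0,0,0, 0,-40,30,0,0,0,0, 0,-40,30,0,0,0,0, 0,-40,30,0,0,0,0, 0,-40,30,0,0,0,0, 0,-40,30,0,0,0,0, 0,-40,30,0,0,0,0, 0,-40,30,0,0,0,0]' >/dev/null
python3 -c "
from h import *
rel(52,85,150)"
```

```text
t 1.52 vise pos [ -9.8 157.2] z 214.4 yaw of tool y in vise 89.93 F vise [0.7 0.5] -0.2 w 0.0005764675243820642
shift mm to target [ 64.4 -72.2  61.9] j [ 17.1  -1.4 102.5   0.   78.9 -79.1] xaxis [-2.e-04  1.e-04 -1.e+00]
```

```bash
python3 -m crank '[0,-36,31,0,0,0,0, 0,-36,31,0,0,0,0, 20,0,0,0,0,0,0, 25,0,0,0,0,0,0, 20,0,0,0,0,0,0, 0,0,0,0,0,0,0]' >/dev/null
python3 - <<'E'
from h import *
from workcell import grab_frame
rel(52,85,88)
for n in('top','wrist'):
    f=grab_frame(n);cv2.imwrite(f'pics/{n}1.png',f['img'][...,::-1])
i=cv2.imread('pics/top1.png')[140:310,200:380]
cv2.imwrite('pics/top1z.png',cv2.resize(i,None,fx=3,fy=3))
E
```

```text
t 2.27 vise pos [49.9 86.5] z 147.6 yaw of tool y in vise 89.92 F vise [-0.2  0.2] -0.1 w 0.000681942516587578
shift mm to target [59.6 -1.4  2.3] j [  8.4   7.2 101.4  -0.   71.6 -87.8] xaxis [-4.4e-03 -7.0e-04 -1.0e+00]
```

View pics/top1z.png

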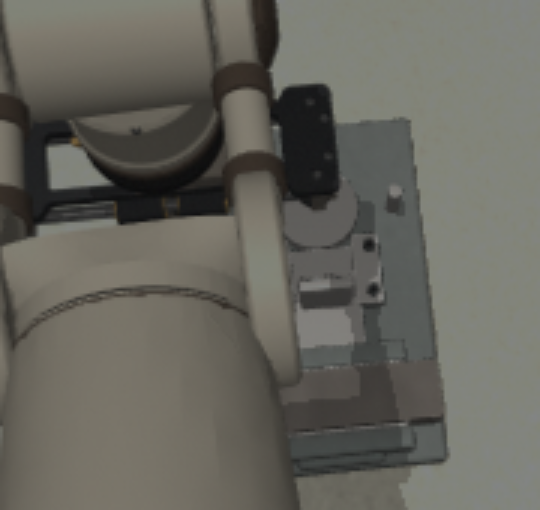

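View pics/wrist1.png

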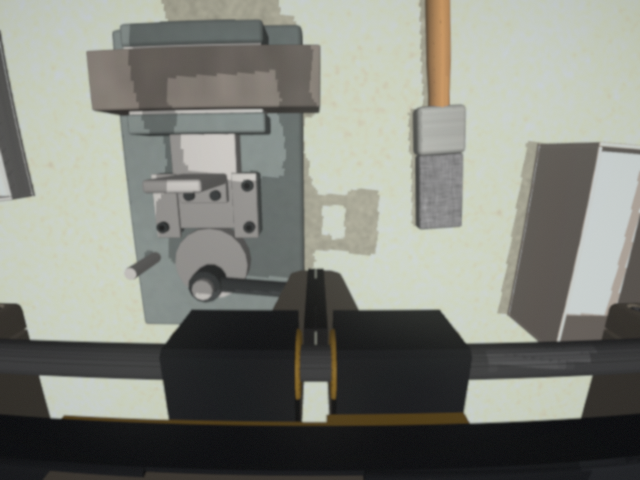

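Wrist view: the fingertip is at (316,275), on the robot side of the grip and clear of it. The bar leaves the hub at (205,285) and runs behind the fingers. I'll go down beside the post.

```bash
python3 -m crank '[20,0,1,0,0,0,0, 20,-1,1,0,0,0,0, 19,0,0,0,0,0,0, 0,0,0,0,0,0,0, 0,0,4,0,0,0,0, 0,0,4,0,0,0,0, 0,0,4,0,0,0,0]' 
python3 -c "
from h import *
rel(65,85,88)"
```

```text
t: 3.25
tcp_pos: [0.5168, 0.1959, 0.0914]
tcp_rot: [[-0.0, -0.108, 0.994], [0.0, 0.994, 0.108], [-1.0, 0.0, -0.0]]
force: [-3.4, -0.2, 2.4]
grip_width: 0.0004
t 3.25 vise pos [65.9 85.7] z 91.4 yaw of tool y in vise 89.93 F vise [-3.4  0.1] 2.4 w 0.00042943233533000724
shift mm to target [ 3.4 -0.7 -0.9] j [  8.2  13.2 101.5   0.   65.3 -88. ] xaxis [-1.e-04  2.e-04 -1.e+00]
```

```bash
python3 -m crank '[0,1.4,7.5,0.0873,0,0,0, 0,1.4,7.5,0.0873,0,0,0, 0,1.4,7.5,0.0873,0,0,0, 0,1.4,7.5,0.0873,0,0,0, 0,1.4,7.5,0.0873,0,0,0, 0,1.4,7.5,0.0873,0,0,0, 0,1.4,7.5,0.0873,0,0,0, 0,1.4,7.5,0.0873,0,0,0]' >/dev/null
cat >> h.py <<'E'
def arc():
    from workcell import state
    rel(85,0,91)
    s=state();R=np.array(s['tcp_rot']);c,n=np.cos(np.radians(YAW)),np.sin(np.radians(YAW));Rv=np.array([[c,-n],[n,c]])
    piv=T0+Rv@np.array([.085,0])
    d=(R.T@np.r_[np.array(s['tcp_pos'])[:2]-piv,0])*1000
    print('from pivot in tool y,z',d[1:].round(1),'turned',round(90+YAW-np.degrees(np.arctan2(R[1,1],R[0,1])),1),'F tool',(R.T@s['force']).round(1))
E
python3 -c "
from h import *
arc()"
```

```text
t 4.25 vise pos [124.1  78.3] z 90.2 yaw of tool y in vise 49.760000000000005 F vise [-3.2  0.4] 0.5 w 0.00040042427902933113
shift mm to target [ -0.7 -85.1  20.8] j [  7.3  20.8  92.1   0.   67.2 -48.7] xaxis [-3.e-03 -3.e-04 -1.e+00]
from pivot in tool y,z [ 85.1 -20.8] turned 40.2 F tool [-0.5 -1.7 -2.7]
```

Tracking well, with about 3 N at contact. I'll carry on round the arc.

```bash
python3 -m crank '[0,1.4,7.5,0.0873,0,0,0, 0,1.4,7.5,0.0873,0,0,0, 0,1.4,7.5,0.0873,0,0,0, 0,1.4,7.5,0.0873,0,0,0, 0,1.4,7.5,0.0873,0,0,0, 0,1.4,7.5,0.0873,0,0,0, 0,1.4,7.5,0.0873,0,0,0, 0,1.4,7.5,0.0873,0,0,0]' >/dev/null
python3 -c "
from h import *
arc()"
```

```text
t 5.25 vise pos [164.9  35.2] z 90.1 yaw of tool y in vise 9.740000000000002 F vise [-3.1  3.1] 0.4 w 0.000628139359745022
shift mm to target [ -0.8 -84.7  21.1] j [  3.3  25.2  86.3   0.1  68.6 -12.7] xaxis [-0.0028  0.0011 -1.    ]
from pivot in tool y,z [ 84.7 -21.1] turned 80.3 F tool [-0.4 -2.5 -3.6]
```

```bash
python3 -m crank '[0,1.4,7.5,0.0873,0,0,0, 0,1.4,7.5,0.0873,0,0,0, 0,1.4,7.5,0.0873,0,0,0, 0,1.4,7.5,0.0873,0,0,0, 0,1.4,7.5,0.0873,0,0,0, 0,1.4,7.5,0.0873,0,0,0, 0,1.4,7.5,0.0873,0,0,0, 0,1.4,7.5,0.0873,0,0,0]' >/dev/null
python3 -c "
from h import *
arc()"
```

```text
t 6.25 vise pos [168.6 -24.4] z 90.2 yaw of tool y in vise -30.28 F vise [0.  3.9] -0.9 w 5.8866847410916966e-05
shift mm to target [ -0.7 -84.5  21.1] j [-2.1 24.9 86.7  0.1 68.4 21.9] xaxis [-9.0e-04  1.9e-03 -1.0e+00]
from pivot in tool y,z [ 84.5 -21.1] turned 120.3 F tool [ 0.9 -1.9 -3.3]
```

```bash
python3 -m crank '[0,1.4,7.5,0.0873,0,0,0, 0,1.4,7.5,0.0873,0,0,0, 0,1.4,7.5,0.0873,0,0,0, 0,1.4,7.5,0.0873,0,0,0, 0,1.4,7.5,0.0873,0,0,0, 0,1.4,7.5,0.0873,0,0,0, 0,1.4,7.5,0.0873,0,0,0, 0,1.4,7.5,0.0873,0,0,0]' >/dev/null
python3 -c "
from h import *
arc()"
```

```text
t 7.25 vise pos [133.8 -73. ] z 90.8 yaw of tool y in vise -70.3 F vise [4.  2.1] -3.3 w 0.0001794859657311224
shift mm to target [ -0.3 -85.1  21.3] j [-7.2 20.  93.1  0.1 66.8 56.9] xaxis [ 2.5e-03  6.0e-04 -1.0e+00]
from pivot in tool y,z [ 85.1 -21.3] turned 160.3 F tool [ 3.3 -0.7 -4.4]
```

```bash
python3 -m crank '[0,1.4,7.5,0.0873,0,0,0, 0,1.4,7.5,0.0873,0,0,0, 0,0.7,3.7,0.0436,0,0,0, 0,0,0,0,0,0,0]' >/dev/null
python3 -c "
from h import *
arc()"
```

```text
t 7.75 vise pos [116.7 -82. ] z 91.1 yaw of tool y in vise -82.61999999999999 F vise [ 2.2 -0.8] -0.8 w 0.0004654958393457752
shift mm to target [  0.  -85.3  20.9] j [-8.4 17.7 96.  -0.  66.2 68. ] xaxis [ 2.1e-03 -5.0e-04 -1.0e+00]
from pivot in tool y,z [ 85.3 -20.9] turned 172.6 F tool [ 0.8  1.1 -2.1]
```

```bash
python3 -m crank '[0,0.3,1.5,0.0175,0,0,0, 0,0.3,1.5,0.0175,0,0,0, 0,0.3,1.5,0.0175,0,0,0, 0,0.3,1.5,0.0175,0,0,0, 0,0.3,1.5,0.0175,0,0,0]' >/dev/null
python3 -c "
from h import *
arc()"
```

```text
t 8.38 vise pos [108.6 -83.7] z 90.9 yaw of tool y in vise -87.71 F vise [ 3.3 -1.3] 1.4 w 0.0006950419042338397
shift mm to target [ -0.1 -84.6  20.2] j [-8.8 16.7 97.2  0.  66.  72.7] xaxis [ 6.e-04 -1.e-04 -1.e+00]
from pivot in tool y,z [ 84.6 -20.2] turned 177.7 F tool [-1.4  1.4 -3.3]
```

```bash
python3 -m crank '[0,0,1,0.0175,0,0,0, 0,0,1,0.0175,0,0,0]' >/dev/null
python3 -c "
from h import *
arc()"
```

```text
t 8.62 vise pos [106.4 -83.7] z 90.6 yaw of tool y in vise -89.72 F vise [ 4.  -1.9] 0.4 w 0.0002932422145883398
shift mm to target [ -0.4 -83.8  21. ] j [-8.8 16.5 97.6 -0.  65.9 74.6] xaxis [ 0.e+00 -1.e-04 -1.e+00]
from pivot in tool y,z [ 83.8 -21. ] turned 179.7 F tool [-0.4  1.9 -4. ]
```

```bash
python3 -m crank '[0,0,1,0,0,0,0, 0,0,0,0,0,0,0]' |grep force
python3 -m crank '[0,0,1,0,0,0,0, 0,0,0,0,0,0,0]' |grep -E "force|tcp_pos"
python3 -c "
from h import *
arc()"
```

```text
force: [3.5, -1.9, 1.3]
tcp_pos: [0.5735, 0.0317, 0.0905]
force: [3.3, -1.2, -0.0]
t 9.12 vise pos [104.3 -83.7] z 90.5 yaw of tool y in vise -89.64999999999999 F vise [ 3.1 -1.5] -0.0 w 0.0007450820511400864
shift mm to target [ -0.5 -83.8  18.8] j [-8.9 16.2 97.9 -0.  65.9 74.5] xaxis [-3.e-04 -0.e+00 -1.e+00]
from pivot in tool y,z [ 83.8 -18.8] turned 179.7 F tool [ 0.   1.5 -3.1]
```

```bash
for k in 1; do python3 -m crank '[0,0,1,0,0,0,0, 0,0,0,0,0,0,0]' |grep -E "force|tcp_pos"
python3 -m crank '[0,0,1,0,0,0,0, 0,0,0,0,0,0,0]' |grep -E "force|tcp_pos"; done
python3 -c "
from h import *
arc()"
```

```text
tcp_pos: [0.5725, 0.0316, 0.0905]
force: [3.0, -1.9, 1.2]
tcp_pos: [0.5715, 0.0315, 0.0905]
force: [3.2, -2.5, 0.6]
t 9.62 vise pos [102.3 -83.7] z 90.5 yaw of tool y in vise -89.64999999999999 F vise [ 2.9 -2.8] 0.6 w 0.0008254312667586958
shift mm to target [ -0.5 -83.8  16.8] j [-8.9 15.9 98.3 -0.  65.8 74.4] xaxis [-3.e-04  0.e+00 -1.e+00]
from pivot in tool y,z [ 83.8 -16.8] turned 179.7 F tool [-0.6  2.8 -2.9]
```

```bash
python3 -m crank '[0,0,1,0,0,0,0, 0,0,0,0,0,0,0]' |grep -E "force|tcp_pos"
python3 -m crank '[0,0,1,0,0,0,0, 0,0,0,0,0,0,0]' |grep -E "force|tcp_pos"
python3 - <<'E'
from h import *
from workcell import grab_frame
arc()
f=grab_frame('top');np.savez('pics/top2.npz',**f)
i=f['img'][165:310,240:365,::-1];cv2.imwrite('pics/top2z.png',cv2.resize(cv2.convertScaleAbs(i,alpha=1.5),None,fx=4,fy=4,interpolation=cv2.INTER_CUBIC))
f=grab_frame('scene')
i=f['img'][170:310,250:400,::-1];cv2.imwrite('pics/sc2z.png',cv2.resize(cv2.convertScaleAbs(i,alpha=1.5),None,fx=4,fy=4,interpolation=cv2.INTER_CUBIC))
f=grab_frame('wrist');cv2.imwrite('pics/wr2.png',f['img'][...,::-1])
E
```

```text
tcp_pos: [0.5714, 0.0315, 0.0906]
force: [6.6, -1.5, -2.3]
tcp_pos: [0.5714, 0.0314, 0.0907]
force: [10.5, -0.9, -4.0]
t 10.12 vise pos [102.2 -83.7] z 90.7 yaw of tool y in vise -89.67 F vise [10.3 -2.1] -4.0 w 0.0007359530656402844
shift mm to target [ -0.4 -83.8  16.7] j [-9.  15.7 98.5  0.1 65.5 74.4] xaxis [ 4.5e-03  5.0e-04 -1.0e+00]
from pivot in tool y,z [ 83.8 -16.7] turned 179.7 F tool [  4.    2.1 -10.3]
```

View pics/sc2z.png

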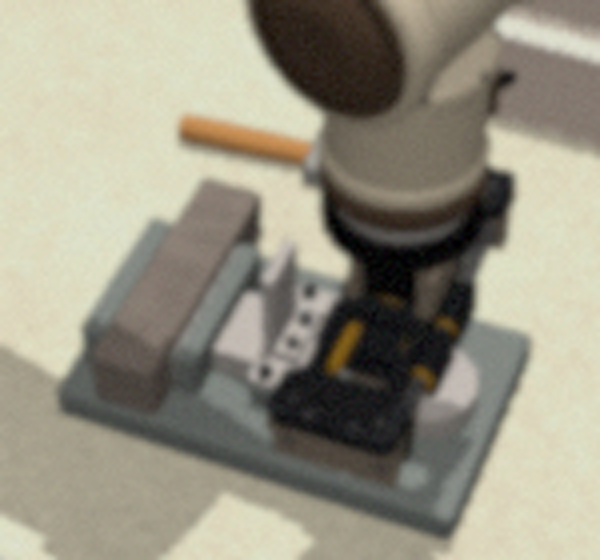

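View pics/wr2.png

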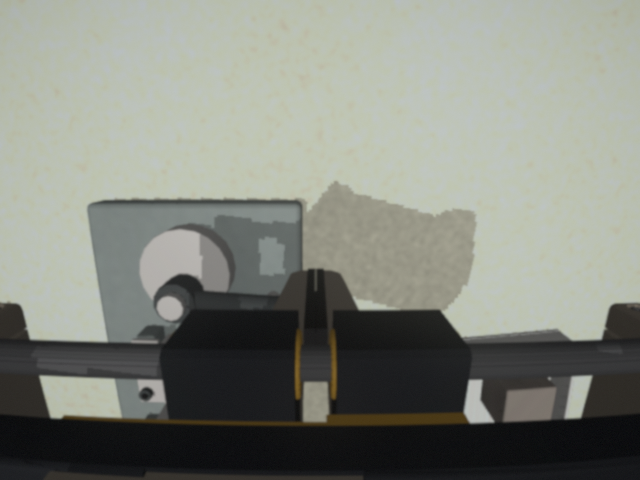

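Force rose from 3 to 10 N with the TCP stuck at vise x 102, so the lever is on its stop. The wrist view shows the bar at (230,300) now running toward the −y side, with the disc at (185,265) out beyond the pivot. I'll back off straight and lift.

```bash
python3 -m crank '[0,0,-8,0,0,0,0, 0,0,-12,0,0,0,0, 0,0,-5,0,0,0,0, -25,0,0,0,0,0,0, -30,0,0,0,0,0,0, -30,0,0,0,0,0,0,  0,0,0,0,0,0,0]' >/dev/null
python3 -c "
from h import *
rel(-30,0,170)"
```

```text
t 11.15 vise pos [127.2 -83.8] z 178.1 yaw of tool y in vise -89.64 F vise [-0.3 -0.1] -0.1 w 0.0006474262329803762
shift mm to target [  7.3 -84.8 156.7] j [-8.3 13.7 90.3  0.  75.7 75.1] xaxis [ 4.9e-03 -6.0e-04 -1.0e+00]
```

```bash
python3 -m crank '[0,-17,31,0,0,0,0, 0,-17,31,0,0,0,0, 0,-17,31,0,0,0,0, 0,-17,31,0,0,0,0, 0,-17,31,0,0,0,0, 0,0,0,0,0,0,0]' >/dev/null
python3 - <<'E'
from h import *
from workcell import grab_frame
rel(-28,0,88)
for n,(a,b,c,d) in dict(top=(150,310,230,380),scene=(170,310,250,400)).items():
    f=grab_frame(n);np.savez(f'pics/{n}3.npz',**f)
    cv2.imwrite(f'pics/{n}3z.png',cv2.resize(cv2.convertScaleAbs(f['img'][a:b,c:d,::-1],alpha=1.5),None,fx=4,fy=4,interpolation=cv2.INTER_CUBIC))
E
```

```text
t 11.9 vise pos [-32.4   1.6] z 173.7 yaw of tool y in vise -89.56 F vise [-0.2 -0.5] -0.5 w 0.0005214331087059796
shift mm to target [85.7  1.7 -4.7] j [ -2.5  -9.5 114.8   0.   74.9  80.8] xaxis [-3.4e-03  3.0e-04 -1.0e+00]
```

View pics/top3z.png

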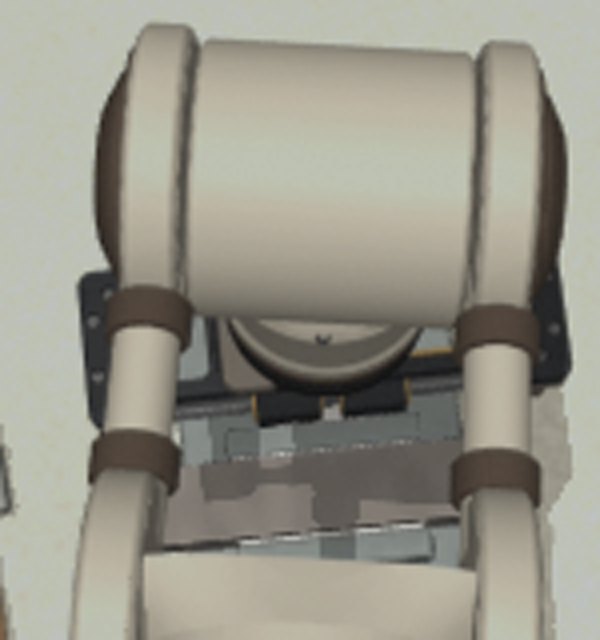

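View pics/scene3z.png

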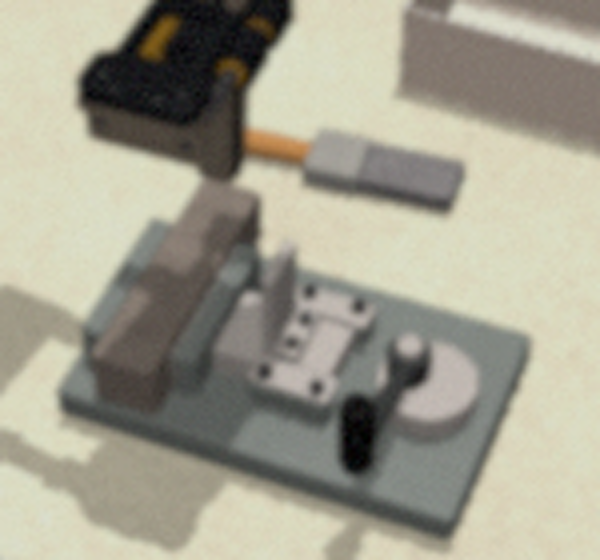

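The lever now lies along −y, with its grip at (357,405) in the scene crop. I'll check the angle numerically and go down behind the tab.

```bash
python3 - <<'E'
from h import *
f=dict(np.load('pics/scene3.npz'));c,n=np.cos(np.radians(YAW)),np.sin(np.radians(YAW));Rv=np.array([[c,-n],[n,c]])
for u,v,z in((357,402,.12),(409,346,.077),(285,250,.115)):
    p=onz(f,(u/4+250-.375,v/4+170-.375),z);print(((p[:2]-T0)@Rv*1000).round(1))
E
python3 -m crank '[25,1,-2,0,0,0,0, 25,1,-2,0,0,0,0, 20,0,0,0,0,0,0, 14,0,0,0,0,0,0, 0,0,0,0,0,0,0]' >/dev/null
python3 -c "
from h import *
rel(-20,0,88)"
```

```text
[ 81.5 -83.3]
[82.5 -1.3]
[1.9 9.1]
t 12.62 vise pos [-26.6  -1.7] z 90.5 yaw of tool y in vise -89.67999999999999 F vise [ 0.4 -0.2] 0.3 w 0.00045648718231393673
shift mm to target [ 2.4 -1.6 -6.6] j [ -2.8  -2.3 118.3  -0.   64.1  80.6] xaxis [-2.6e-03  1.0e-04 -1.0e+00]
```

```bash
python3 -m crank '[0,-1,-4,0,0,0,0, 0,-1,-4,0,0,0,0, 0,0,-3,0,0,0,0, 0,0,-3,0,0,0,0, 0,0,-2,0,0,0,0, 0,0,-2,0,0,0,0, 0,0,0,0,0,0,0]' >/dev/null
python3 -c "
from h import *
rel(10,0,88)"
python3 -m crank '[0,0,-2,0,0,0,0, 0,0,-2,0,0,0,0, 0,0,-2,0,0,0,0, 0,0,-2,0,0,0,0, 0,0,-2,0,0,0,0, 0,0,0,0,0,0,0]' >/dev/null
python3 -c "
from h import *
rel(10,0,88)"
```

```text
t 13.5 vise pos [-8.2  0.6] z 91.5 yaw of tool y in vise -89.64999999999999 F vise [-4.  -0.5] 2.7 w 0.00039938314091249023
shift mm to target [  3.5   0.7 -18.2] j [ -2.1   0.4 115.6  -0.   64.1  81.3] xaxis [-5.e-04 -0.e+00 -1.e+00]
t 14.25 vise pos [2.1 0.7] z 91.5 yaw of tool y in vise -89.66 F vise [-1.5 -0.4] 0.3 w 0.0007599729325408256
shift mm to target [ 3.5  0.7 -7.8] j [ -1.9   1.9 114.    0.   64.   81.5] xaxis [ 4.e-04  0.e+00 -1.e+00]
```

```bash
python3 -m crank '[0,0,-2,0,0,0,0, 0,0,-2,0,0,0,0, 0,0,-1,0,0,0,0, 0,0,-1,0,0,0,0, 0,0,-1,0,0,0,0, 0,0,0,0,0,0,0]' >/dev/null
python3 -c "
from h import *
rel(13,0,88)"
python3 -m crank '[0,0,-1,0,0,0,0, 0,0,0,0,0,0,0]' |grep -E "tcp_pos|force"
python3 -m crank '[0,0,-1,0,0,0,0, 0,0,0,0,0,0,0]' |grep -E "tcp_pos|force"
python3 -m crank '[0,0,-1,0,0,0,0, 0,0,0,0,0,0,0]' |grep -E "tcp_pos|force"
python3 -c "
from h import *
rel(13,0,88)"
```

```text
t 15.0 vise pos [9.  0.7] z 91.5 yaw of tool y in vise -89.66 F vise [-2.4 -1.7] -1.4 w 0.00039841776917332223
shift mm to target [ 3.5  0.7 -4. ] j [ -1.8   3.  112.9  -0.   64.1  81.6] xaxis [ 1.e-04 -1.e-04 -1.e+00]
tcp_pos: [0.4705, 0.1052, 0.0915]
force: [-4.3, -2.6, -0.8]
tcp_pos: [0.4715, 0.1054, 0.0915]
force: [-3.9, -2.5, -2.1]
tcp_pos: [0.4719, 0.1054, 0.0915]
force: [-5.1, -2.7, -0.0]
t 15.75 vise pos [11.4  0.7] z 91.5 yaw of tool y in vise -89.64999999999999 F vise [-5.4 -2.1] -0.0 w 0.00024958294721123364
shift mm to target [ 3.5  0.7 -1.6] j [ -1.8   3.4 112.5  -0.   64.2  81.6] xaxis [-1.5e-03 -3.0e-04 -1.0e+00]
```

```bash
python3 -m crank '[0,0,-1,0,0,0,0, 0,0,0,0,0,0,0]' |grep -E "tcp_pos|force"
python3 -m crank '[0,0,-1,0,0,0,0, 0,0,0,0,0,0,0]' |grep -E "tcp_pos|force"
python3 -c "
from h import *
rel(13,0,88)"
```

```text
tcp_pos: [0.472, 0.1054, 0.0915]
force: [-9.8, -4.2, 3.8]
tcp_pos: [0.4721, 0.1054, 0.0915]
force: [-13.2, -4.0, 7.5]
t 16.25 vise pos [11.5  0.7] z 91.5 yaw of tool y in vise -89.61999999999999 F vise [-13.6  -2.6] 7.5 w 0.0004703842655297911
shift mm to target [ 3.5  0.7 -1.5] j [-1.700e+00  3.600e+00  1.122e+02 -1.000e-01  6.450e+01  8.170e+01] xaxis [-0.0063 -0.0011 -1.    ]
```

It stopped hard at vise x 11.5, with force up to 13 N: the jaw is against the cam. I'll back off, lift and look.

```bash
python3 -m crank '[0,0,5,0,0,0,0, 0,0,10,0,0,0,0, 0,0,4,0,0,0,0, -25,0,0,0,0,0,0, -35,0,0,0,0,0,0, -35,0,0,0,0,0,0, -20,0,0,0,0,0,0, -20,0,0,0,0,0,0]' >/dev/null
python3 -m crank '[0,-55,0,0,0,0,0, 0,-55,0,0,0,0,0, 0,-55,0,0,0,0,0, 0,-55,0,0,0,0,0, 0,-50,0,0,0,0,0, 0,0,0,0,0,0,0]'
python3 - <<'E'
from h import *
from workcell import grab_frame
for n,(a,b,c,d) in dict(top=(165,310,240,365),scene=(170,310,250,400)).items():
    f=grab_frame(n);np.savez(f'pics/{n}4.npz',**f);cv2.imwrite(f'pics/{n}4.png',f['img'][...,::-1])
    cv2.imwrite(f'pics/{n}4z.png',cv2.resize(cv2.convertScaleAbs(f['img'][a:b,c:d,::-1],alpha=1.6),None,fx=4,fy=4,interpolation=cv2.INTER_CUBIC))
E
```

```text
t: 18.0
tcp_pos: [0.4235, 0.3746, 0.2266]
tcp_rot: [[0.0, 0.12, -0.993], [0.001, -0.993, -0.12], [-1.0, -0.001, -0.001]]
force: [0.1, -0.3, 0.5]
grip_width: 0.0
```

View pics/top4z.png

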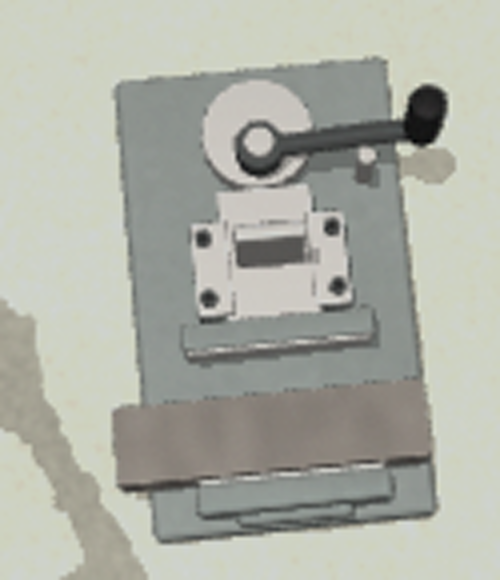

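View pics/top4.png

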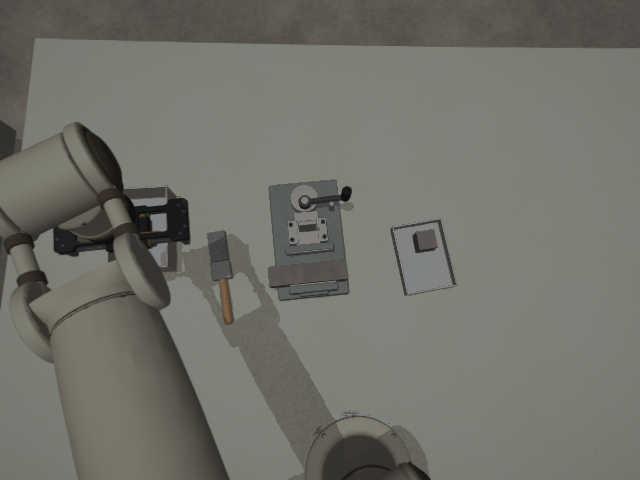

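Top view: lever along −y, grip at crop (430,105), bar edge touching the pin at (366,150). The shank end at (265,188) meets the disc, and the prism is at the same pixels as before. Numeric check next.

Run:
```python
from h import *
f=dict(np.load('pics/top4.npz'));g=dict(np.load('pics/top0.npz'));c,n=np.cos(np.radians(YAW)),np.sin(np.radians(YAW));Rv=np.array([[c,-n],[n,c]])
V=lambda u,v,z:((onz(f,(u/4+240-.375,v/4+165-.375),z)[:2]-T0)@Rv*1000).round(1)
p=V(430,102,.12);print('grip',p,'angle',90+np.degrees(np.arctan2(-(p[0]-85),-p[1]))+90,'tab was(5)',V(270,233,.115))
d=np.abs(f['img'].astype(int)-g['img']).max(2)
for nm,(a,b,c,e) in dict(prism=(262,288,266,349),tray=(215,300,388,460)).items(): 
    r=(slice(a,b),slice(c,e));print(nm,'px diff>25:',(d[r]>25).sum(),'of',d[r].size)
```

```text
grip [ 84.5 -85.4] angle 180.33545155065406 tab was(5) [27.   0.5]
prism px diff>25: 6 of 2158
tray px diff>25: 0 of 6120
```

View pics/scene4.png

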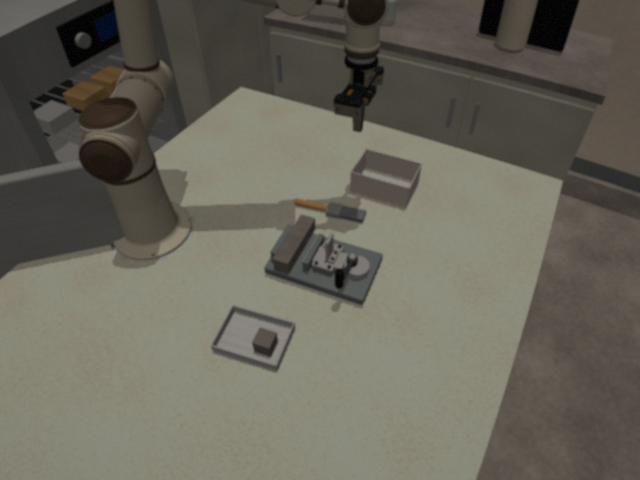

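```bash
python3 -c "
from workcell import job_done,state
print(job_done());print(state()['t'],state()['force'])"
```

```text
the job is handed in; nothing more can be done
None
the job is handed in; nothing more can be done
```

The vise is open and the job is handed in, at about 18 s on the robot's clock. I pushed the lever round the outer end with closed fingers until it was on its stop pin. Only after that did I push the jaw by its tab until it rested against the cam. I then backed off, lifted and moved the arm clear.

**Last checks:**
- **Lever:** the final picture puts it at about 180°, with the bar at the pin. Force rose from about 3 N to 10 N while the tool stood still.
- **Jaw:** it stopped firmly, with force rising from about 4 N to 14 N. The picture gives about 22 mm of travel against the nominal 24 mm. I put that down to picking pixels by hand (about ±2 mm), since the shank end is seen meeting the cam disc.
- **Prism and tray with cube:** almost no pixels changed from the first picture: 6 of 2158 around the prism and none around the tray.
- **Brush and tub:** these I checked only by eye in the final pictures; both look to be where they were.

The highest wrist force I read was about 16 N. No check failed.

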